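# Lock up the document box

### The arm

A 7-joint arm with a two-finger parallel gripper is mounted at the origin on the work surface. World frame = base frame: x ahead of the robot, y to its left, z up, the work surface at z = 0. Lengths are in m, angles in rad, forces in N, time in s.
With the tool pointing down it reaches from about 0.35 to 0.9 m from the base axis. Payload 8.1 kg.
Tool frame: the origin (TCP) lies at the centre of the arm's flange, where the gripper is bolted on; the fingertips stand 178 mm ahead of it and the grasp point (between the pads) lies 159 mm ahead of it; z points along the fingers, y is the line along which they close (so a half turn about z gives the same grasp; the last joint's range is limited). The gripper opens to 92 mm and grips with 3 to 60 N. Pads are 19 mm wide; open, the fingers measure 130 mm over their backs; the gripper's body (75 mm by 190 mm) begins 47 mm behind the grasp point.
Start: joints at [-1.39, 0.434, 0.025, 1.573, -0.012, 1.134, -0.075], TCP at [0.175, 0.6, 0.405] pointing down, gripper open.
Joint ranges: [-2.62, 2.62], [-0.44, 2.09], [-1.27, 1.32], [0.08, 2.57], [-1.32, 4.46], [0.12, 2], [-2.74, 2.74]. Speed limits (rad/s): [2.22, 2.22, 3.01, 3.01, 3.14, 3.14, 3.14].

### API

Orientations are given as a rotation vector (axis times angle).
In Python, from cell import arm gives the robot as it stands. The module is installed in compiled form; this text tells all that it offers.
- The arm moves only by the shell command python3 -m inch 'ROWS' [FORCE]. ROWS is text: rows parted by semicolons, each of 5 numbers parted by spaces: the shift along the tool's x, y, z in m, then the turn about the tool's z in rad, then the finger opening in m, from 0 to 0.0918. In form: x y z roll fingers; .... A call has 1 to 5 rows; each row is the pose to reach, as a shift and turn from the pose commanded when the call began, along the tool's axes at that moment; what a row does not reach only later rows make up. A row lasts 1/10 s, in which the tool goes at most 50 mm and 8.59 degrees, less where a joint would pass 70% of its speed; a pose out of reach is approached as far as the arm can. A call with a gripper value outside its range is refused whole. The fingers move at their own pace and stop on an object; FORCE is the grip in N (left out, the last holds). Time passes only in rows, so rows that repeat a pose let the fingers close. It gives the time, the measured TCP pose, the force, the opening and the grip force at its end, in the units of the state.
- arm.observe(): the state, without advancing time (a new reading comes with each control period).
- arm.get_image(name): name is "side" or "top" or "wrist"; returns the picture (384x512x3 uint8, red, green, blue); there is no depth.
- arm.get_calibration(name): a dict with "intrinsics" (3x3 intrinsics, pixels), "distortion" ([k1, k2, p1, p2, k3] as OpenCV has them; the pictures are not rectified), "pose" (4x4, takes a point from camera to world coordinates). Camera axes: x right, y up, looking along -z (the intrinsics and any distortion apply to the point x, -y, -z); pixel columns grow to the right and rows downward; lengths in m; the calibration is good to about 2 mm. A picture is of the moment at which its call begins: read the wrist's pose just before it. get_calibration takes no time and is no camera call; for the wrist camera it gives the pose at the moment of the call.
- arm.sign_off(): hands the job in; it is judged then, once.
Trained networks look in the newest picture that a camera, given by its name, has taken for a name from the list of things; names that differ only in an ending like _2 or _b are one class to them, and where a whole thing is asked for, a point or a joint stands for the part that bears it (a point fixed in the world has none). Each returns a list of dicts, best first, with "conf" (0 to 1); they miss things now and then, are a little off and sometimes report something else, mostly with a low value. They report only what shows in the picture. A call takes as long as a camera call.
- arm.look_for(camera, query): "point" ([row, column] in pixels, amid what is visible of it).
- arm.silhouettes(camera, query): "region" (384x512 bool, what is visible of it) and "point" ([row, column] in pixels, amid what is visible of it).
- arm.place_of(camera, query): "point" ([row, column] in pixels: a listed point, or the origin of a listed thing).
The state is a dict: "clock": time; "joints": joint angles; "dq": joint speeds; "joint_efforts": joint torques, N m; "position": TCP position; "ee_rot": TCP orientation; "force": force on the tool from outside, world axes, zero at the start; "ft_torque": the same for the moment, N m; "width": opening from 0.0 (shut) to 1.0 (fully open); "gripper_force": force on a finger pad.
Only numpy, scipy, OpenCV 4.12 (cv2) and the standard library are available. Lean on these libraries where they do the work, as an engineer would, in place of code of your own. Each camera call takes 0.05 s, during which the arm holds its last target. There are 200 camera calls.

### The job

Lock the grey steel document box for the night: take the round-headed key from the wooden key stand, push it fully home into the lock in the box's lid, turn it clockwise (seen from above) to its stop and then back to its home position. Withdraw the key and put it back, fully home, in the slot of the stand it came from, and leave the other two keys where they are.

Things in the scene. Friction and masses are not known exactly. Their poses are not given: they have to be found in the camera images.
- key_head (a point): Centre of the round head of the box's key, which stands blade down in one of the stand's slots (which one varies). 60 g, 86 mm tall, all black above its steel blade. Head: upright disc 40 mm across, 10 mm thick along x; key's width along y, z up. This point is 20 mm below the key's top and 32 mm above its shoulder's underside, which rests on the stand. Grasp the head across its 10 mm from above.
- key_tip (a point): Tip of the same key's blade, 66 mm below the head's centre; axes as the head's. The blade reaches 34 mm below the shoulder (46 wide, 10 thick, 8 mm high) and is 20 mm wide (y) and 5 mm thick (x), its last 8 mm narrowed to 14 by 4 mm. Same both ways round (half a turn about z). Lift the tip 60 mm or more above the stand to pass over the other keys.
- key_square_head (a point): About the centre of the head of a bystander key, 32 mm above the stand's top: square head, 38 by 38 by 10 mm, its top 20 mm above this point; otherwise like the round-headed key. Leave it in its slot.
- key_bar_head (a point): Same point (32 mm above the stand's top) of a bystander key with a low bar head 50 mm wide, 10 mm thick, 13 mm high, whose top lies 2 mm below this point. Otherwise like the round-headed key. Leave it in its slot.
- stand_top (a point): Centre of the top of the pale wooden key stand, a fixed block 60 (x) by 214 (y) by 55 mm high. Three slots in a row at y = -72, 0, +72 mm (x = 0) in this frame, each 14 (x) by 28 (y) mm, 45 mm deep; a key stands in each, width along y, shoulder on the top face.
- lock_mouth (a point): Centre of the top face of the lock's steel plug, 85 mm above the table, on its vertical axis; this frame turns with the plug. Keyway: slot 10 (x) by 25 (y) mm, 45 mm deep, with a steep funnel mouth 18 by 33 mm, 10 mm deep. Key's width goes along y; it is home with its shoulder on this face (head centre 32 mm above). A collar round it, 56 mm inside, 84 outside, stands 2 mm higher.
- box_lid (a point): Centre of the lid's top on the closed grey steel document box, fixed, 160 (x) by 240 (y) by 80 mm high. The lock's axis is at x = -30 mm, y = 0 in this frame; a low carrying bar, 16 mm high, lies across the lid at x = +45 mm. With the lock at home the keyway runs along this frame's y.
- lock (a joint): Angle of the lock plug in rad: 0 at home (its start), growing clockwise seen from above to a hard stop at 1.0 (57 degrees); home is a hard stop too. No spring: it stays where left, against some 0.06 N m of friction. The key has up to 0.27 rad of play in the keyway either way: turn it 0.4 past the angle wanted, at the stop and again at home; that little too far does no harm.

How it is judged:
By the outcome, as a careful person would: the job done as asked, in the order asked, and still so for the second after the job is handed in, with the robot touching nothing.
It also fails if it takes over 64 s, if anything falls off the work surface, if the arm or the gripper's body presses on something with over 40 N, if the wrist force passes 120 N, or if a joint passes its speed limit or range.

## Working session

There is one attempt and no reset: what is moved stays moved. The work goes in short steps, Python scripts to look and compute and a shell command to move; the robot and the scene stay as the last step left them, time stands still between calls to the robot, and variables do not carry over. Pictures are saved under pics/ and viewed, at most 10 in all, crops included, and the job is handed in when it is done.

```bash
mkdir -p pics
cat > h.py <<'E'
import numpy as np, cv2
from cell import arm
from scipy.spatial.transform import Rotation as R
def ray(cam,pt):
    c=arm.get_calibration(cam);K=np.array(c["intrinsics"],float);D=np.array(c["distortion"],float);P=np.array(c["pose"])
    u=cv2.undistortPoints(np.array([[[pt[1],pt[0]]]],float),K,D)[0,0]
    d=P[:3,:3]@np.array([u[0],-u[1],-1.]);return P[:3,3],d
def at_z(cam,pt,z):
    o,d=ray(cam,pt);return o+d*(z-o[2])/d[2]
def proj(cam,X):
    c=arm.get_calibration(cam);K=np.array(c["intrinsics"],float);D=np.array(c["distortion"],float);P=np.array(c["pose"])
    p=np.linalg.inv(P)@np.append(X,1);return cv2.projectPoints(np.array([[p[0],-p[1],-p[2]]]),np.zeros(3),np.zeros(3),K,D)[0][0,0]
def snap(cam,name):
    im=arm.get_image(cam);cv2.imwrite(f"pics/{name}.png",im[...,::-1]);return im
E
cat > a.py <<'E'
from h import *
np.set_printoptions(precision=4,suppress=True)
s=arm.observe();print(s)
ims=[]
Z=dict(key_head=.087,key_square_head=.087,key_bar_head=.087,stand_top=.055,lock_mouth=.085,box_lid=.08,key_tip=.021)
for cam in("top","side"):
    ims.append(arm.get_image(cam))
    print(cam,arm.get_calibration(cam)["pose"])
    for q in Z:
        for r in arm.place_of(cam,q)[:2]: print(q,r["conf"],np.array(r["point"]),at_z(cam,r["point"],Z[q]))
cv2.imwrite("pics/a0.png",ims[0][...,::-1]);cv2.imwrite("pics/a1.png",ims[1][...,::-1])
E
python3 a.py
```

```text
{'clock': 0.0, 'joints': array([-1.3896,  0.4352,  0.025 ,  1.5741, -0.0116,  1.134 , -0.0751]), 'dq': array([ 0.0012,  0.0011,  0.0008,  0.0019, -0.0019,  0.0006,  0.0006]), 'joint_efforts': array([  0.    , -66.785 ,   0.9854, -31.4475,  -0.0605,   0.0426,
         0.0002]), 'position': array([0.1749, 0.5998, 0.4039]), 'ee_rot': array([-0.4443, -3.1099,  0.0025]), 'force': array([ 0.296 ,  0.4292, -0.3262]), 'ft_torque': array([-0.0052,  0.035 ,  0.0416]), 'gripper_force': 0.0, 'width': 0.9979236343534799}
top [[ 0.0235  0.987  -0.1592  0.3352]
 [-0.9997  0.0242  0.0021  0.023 ]
 [ 0.006   0.1591  0.9872  1.2464]
 [ 0.      0.      0.      1.    ]]
key_head 0.57 [190.6 395.9] [ 0.5317 -0.3073  0.087 ]
key_head 0.54 [190.6 334.2] [ 0.528  -0.1585  0.087 ]
key_square_head 0.66 [187.2 367.5] [ 0.5383 -0.2386  0.087 ]
key_square_head 0.6 [192.6 383. ] [ 0.5261 -0.2759  0.087 ]
key_bar_head 0.62 [191.6 335. ] [ 0.5257 -0.1604  0.087 ]
stand_top 0.95 [191.5 360.9] [ 0.5327 -0.2294  0.055 ]
lock_mouth 0.92 [191.1 177.3] [0.518  0.2156 0.085 ]
box_lid 0.62 [180.9 178.5] [0.5437 0.2148 0.08  ]
key_tip 0.53 [196.1 384.1] [ 0.528  -0.2956  0.021 ]
side [[ 0.8608  0.3761 -0.3429  0.197 ]
 [-0.5085  0.6078 -0.6099 -0.604 ]
 [-0.021   0.6994  0.7145  0.8151]
 [ 0.      0.      0.      1.    ]]
key_head 0.64 [308.  325.1] [ 0.5225 -0.3022  0.087 ]
key_square_head 0.64 [276.4 304.6] [ 0.5309 -0.2257  0.087 ]
key_bar_head 0.49 [255. 282.] [ 0.5224 -0.16    0.087 ]
stand_top 0.87 [289.  303.7] [ 0.5269 -0.2324  0.055 ]
lock_mouth 0.54 [152.2 196.6] [0.5184 0.22   0.085 ]
box_lid 0.58 [149.1 209.4] [0.5537 0.2192 0.08  ]
key_tip 0.82 [324.2 323. ] [ 0.5269 -0.3016  0.021 ]
```

```bash
python3 -c "
import cv2,numpy as np
a=cv2.imread('pics/a0.png');b=cv2.imread('pics/a1.png')
c=cv2.resize(a[140:260,120:440],None,fx=2.5,fy=2.5);d=cv2.resize(b[100:350,130:380],None,fx=1.2,fy=1.2)
o=np.zeros((600,800,3),np.uint8);o[:300]=c;o[300:,:300]=d;cv2.imwrite('pics/v1.png',o)"
```

```text
(no output)
```

View pics/v1.png

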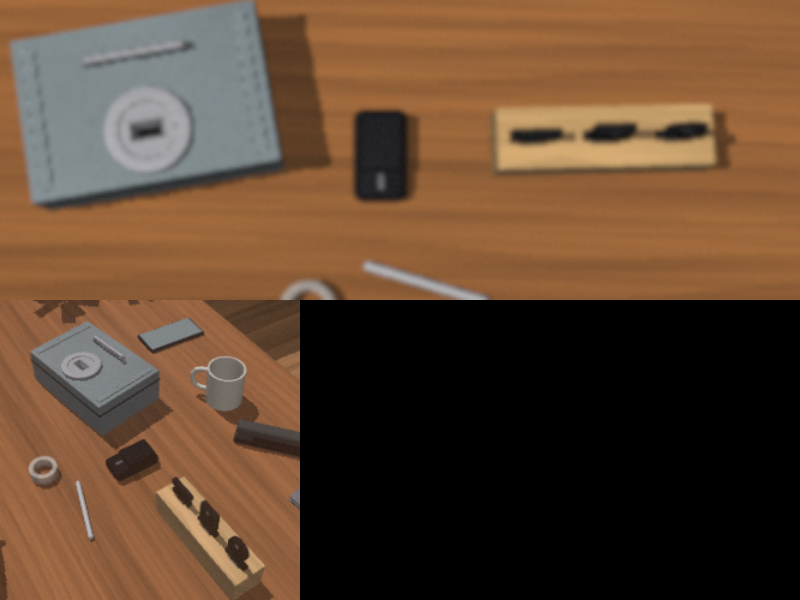

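The round head is the stand's right-hand key, near v1 (683,130), at y≈-0.30. The square head is in the middle and the bar head on the left. The lock is at v1 (147,129), with the box yawed by a few degrees. Next I work out the tool axes.

```bash
cat >> h.py <<'E'
np.set_printoptions(precision=4,suppress=True)
def need(goal,yaw_y=None):
    "shift in tool axes to bring TCP to goal; roll so that tool y lies along world yaw (mod pi)"
    s=arm.observe();M=R.from_rotvec(s["ee_rot"]).as_matrix();p=s["position"]
    y=M[:,1];cur=np.arctan2(y[1],y[0])
    out=M.T@(np.array(goal)-p)
    if yaw_y is not None:
        # tool z is down: positive roll decreases world yaw
        r=(cur-yaw_y+np.pi/2)%np.pi-np.pi/2
    else: r=0
    print("t",s["clock"],"pos",p,"tool y yaw",cur,"tilt",M[:,2],"shift",out,"roll",r,"j7",s["joints"][6],"F",s["force"],"w",s["width"])
E
python3 - <<'E'
from h import *
s=arm.observe();M=R.from_rotvec(s["ee_rot"]).as_matrix();print(M)
P=arm.get_calibration("wrist")["pose"];print("cam in tool",M.T@(P[:3,3]-s["position"]),M.T@P[:3,:3],arm.get_calibration("wrist")["intrinsics"])
need([.45,.22,.40]);need([.525,-.302,.40],0)
E
```

```text
[[-0.96    0.2801  0.    ]
 [ 0.2801  0.96    0.    ]
 [-0.      0.     -1.    ]]
cam in tool [ 0.0817 -0.0003  0.0203] [[-0.0002  0.953   0.3029]
 [ 1.      0.0004 -0.0006]
 [-0.0007  0.3029 -0.953 ]] [[342.8426   0.     253.3168]
 [  0.     342.8426 188.3234]
 [  0.       0.       1.    ]]
t 0.8 pos [0.175  0.6    0.4047] tool y yaw 1.2869115375203701 tilt [ 0.  0. -1.] shift [-0.3704 -0.2878  0.0047] roll 0 j7 -0.07509149052591671 F [-0.3583 -0.9608 -0.0439] w 0.9983512412996636
t 0.8 pos [0.175  0.6    0.4047] tool y yaw 1.2869115375203701 tilt [ 0.  0. -1.] shift [-0.5886 -0.7679  0.0047] roll 1.2869115375203704 j7 -0.07509149052591671 F [-0.3583 -0.9608 -0.0439] w 0.9983512412996636
```

```bash
python3 -m inch '-0.215 -0.13 0 0.65 0.09;-0.215 -0.13 0 0.65 0.09;-0.215 -0.13 0 0.65 0.09;-0.215 -0.13 0 0.65 0.09;-0.215 -0.13 0 0.65 0.09'; python3 -c "
from h import *
need([.517,.218,.40],.15)"
```

```text
clock: 1.3
position: [0.3452, 0.4143, 0.405]
ee_rot: [-1.422, -2.801, -0.001]
force: [1.2, 0.6, 0.5]
width: 0.981
gripper_force: 0.0
t 1.3 pos [0.3452 0.4143 0.405 ] tool y yaw 0.6314951295902604 tilt [ 0.0003  0.0007 -1.    ] shift [-0.2599  0.0228  0.0049] roll 0.48149512959026053 j7 -0.2644276521997321 F [1.1722 0.6278 0.5489] w 0.9810302076148923
```

```bash
python3 -m inch '-0.26 0.023 0 0.48 0.09;-0.26 0.023 0 0.48 0.09;-0.26 0.023 0 0.48 0.09;-0.26 0.023 0 0.48 0.09;-0.26 0.023 0 0.48 0.09';python3 -m inch '-0.01 0 0 0 0.09;-0.01 0 0 0 0.09'
cat > b.py <<'E'
from h import *
import sys
im=snap("wrist",sys.argv[1])
for q,z in dict(lock_mouth=.085,box_lid=.08,stand_top=.055,key_head=.087,key_square_head=.087,key_bar_head=.087).items():
    if len(sys.argv)>2 and q not in sys.argv[2:]: continue
    for r in arm.place_of("wrist",q)[:2]: print(q,r["conf"],np.array(r["point"]),at_z("wrist",r["point"],z))
need([.52,.218,.40],.15)
E
python3 b.py w1 lock_mouth box_lid
```

```text
clock: 1.8
position: [0.5109, 0.2273, 0.4051]
ee_rot: [2.041, 2.388, 0.001]
force: [1.5, 1.0, -0.1]
width: 0.985
gripper_force: 0.0
clock: 2.0
position: [0.5124, 0.2165, 0.4048]
ee_rot: [2.046, 2.383, -0.0]
force: [-0.3, 0.9, -0.3]
width: 0.982
gripper_force: 0.0
lock_mouth 0.76 [179.4 256.8] [0.5151 0.2163 0.085 ]
box_lid 0.77 [178.9 288.6] [0.544  0.2207 0.08  ]
t 2.15 pos [0.5106 0.2207 0.4046] tool y yaw 0.15945403081039594 tilt [-0.0007  0.0009 -1.    ] shift [-0.0041  0.0088  0.0046] roll 0.009454030810395864 j7 -0.18606096292964114 F [-0.2892  0.7536  0.5598] w 0.9827222832178983
```

View pics/w1.png

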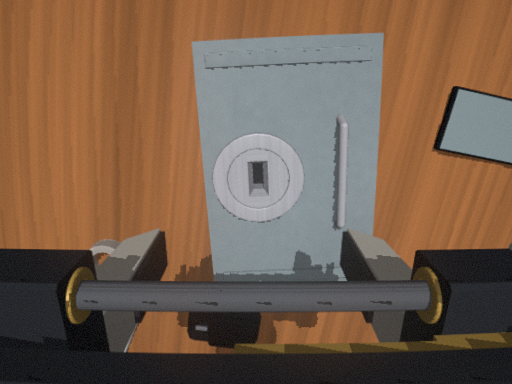

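The lock mouth is at about (257,179) in w1. The plug slot runs nearly vertically in the image, so the roll is close. I'll measure the yaw from the box edges and take the position again now that the arm has settled.

Run:
```python
from h import *
im=snap("wrist","w2")
for q,z in (("lock_mouth",.085),("box_lid",.08)):
    for r in arm.place_of("wrist",q)[:1]: print(q,np.array(r["point"]),at_z("wrist",r["point"],z))
for i in range(1):
    r=arm.silhouettes("wrist","box_lid")[0];m=r["region"].astype(np.uint8)
    ys,xs=np.nonzero(m);print(r["conf"],ys.min(),ys.max(),xs.min(),xs.max())
    for side in("l","r"):
        pts=[]
        for y in range(60,240,4):
            x=np.nonzero(m[y])[0]
            if len(x): pts.append(at_z("wrist",[y,x[0] if side=="l" else x[-1]],.08)[:2])
        v=cv2.fitLine(np.array(pts,np.float32),cv2.DIST_HUBER,0,.001,.001).ravel();print(side,v,"yaw of box y -90:",np.arctan2(-v[0]*np.sign(v[1]),abs(v[1])))
g=cv2.cvtColor(im,cv2.COLOR_RGB2GRAY)
for s in range(3):
    need([.516,.217,.40],.15)
```

```text
lock_mouth [184.9 256.8] [0.5157 0.2118 0.085 ]
box_lid [181.9 291.1] [0.5471 0.218  0.08  ]
0.57 40 281 195 384
l [ 0.2016 -0.9795  0.4631  0.2347] yaw of box y -90: 0.20302247
r [ 0.1999 -0.9798  0.617   0.2749] yaw of box y -90: 0.20129631
t 2.35 pos [0.5109 0.2203 0.4047] tool y yaw 0.15940923743404245 tilt [-0.0003  0.0004 -1.    ] shift [-0.0041  0.0046  0.0047] roll 0.009409237434042428 j7 -0.1854708082421927 F [-0.1682  0.8747  0.6231] w 0.9799970686219968
t 2.35 pos [0.5109 0.2203 0.4047] tool y yaw 0.15940923743404245 tilt [-0.0003  0.0004 -1.    ] shift [-0.0041  0.0046  0.0047] roll 0.009409237434042428 j7 -0.1854708082421927 F [-0.1682  0.8747  0.6231] w 0.9799970686219968
t 2.35 pos [0.5109 0.2203 0.4047] tool y yaw 0.15940923743404245 tilt [-0.0003  0.0004 -1.    ] shift [-0.0041  0.0046  0.0047] roll 0.009409237434042428 j7 -0.1854708082421927 F [-0.1682  0.8747  0.6231] w 0.9799970686219968
```

```bash
python3 -m inch '-0.25 0 0 0.06 0.09;-0.25 0 0 0.06 0.09;-0.25 0 0 0.06 0.09;-0.25 0 0 0.06 0.09;-0.25 0 0 0.06 0.09';python3 -c "
from h import *
need([.525,-.29,.40],.04)"
```

```text
clock: 2.85
position: [0.5506, -0.029, 0.405]
ee_rot: [2.109, 2.328, 0.001]
force: [0.7, 0.3, -0.4]
width: 0.983
gripper_force: 0.0
t 2.85 pos [ 0.5506 -0.029   0.405 ] tool y yaw 0.09871924466409644 tilt [ 0.0005  0.0004 -1.    ] shift [-0.2572 -0.0512  0.0048] roll 0.058719244664096504 j7 0.2500552762564914 F [ 0.7449  0.2552 -0.3565] w 0.9828145966054624
```

```bash
python3 -m inch '-0.257 -0.051 0.03 0.06 0.09;-0.257 -0.051 0.03 0.06 0.09;-0.257 -0.051 0.03 0.06 0.09;-0.257 -0.051 0.03 0.06 0.09;-0.257 -0.051 0.03 0.06 0.09';python3 -m inch '-0.015 -0.003 0.002 0 0.09;-0.015 -0.003 0.002 0 0.09;-0.015 -0.003 0.002 0 0.09'; sed -i 's/need(.*/need([.525,-.302,.246],.04)/' b.py; python3 b.py w3 stand_top key_head key_square_head key_bar_head
```

```text
clock: 3.35
position: [0.5261, -0.2762, 0.3761]
ee_rot: [2.178, 2.264, 0.001]
force: [0.5, -0.7, -0.5]
width: 0.982
gripper_force: 0.0
clock: 3.65
position: [0.5242, -0.289, 0.3741]
ee_rot: [-2.178, -2.263, -0.001]
force: [0.1, -0.0, 0.4]
width: 0.979
gripper_force: 0.0
stand_top 0.65 [112.1 257.5] [ 0.5266 -0.232   0.055 ]
key_head 0.57 [200.2 258.5] [ 0.53   -0.3008  0.087 ]
key_square_head 0.74 [115.6 260.1] [ 0.5281 -0.2323  0.087 ]
key_bar_head 0.63 [ 14.5 259.8] [ 0.5246 -0.161   0.087 ]
t 3.9 pos [ 0.5243 -0.2887  0.3744] tool y yaw 0.03949799562761895 tilt [ 0.0004  0.0006 -1.    ] shift [-0.0134  0.0001  0.1284] roll -0.0005020043723811263 j7 0.7201900280852676 F [ 0.1757  0.8623 -0.4261] w 0.9842109131225196
```

View pics/w3.png

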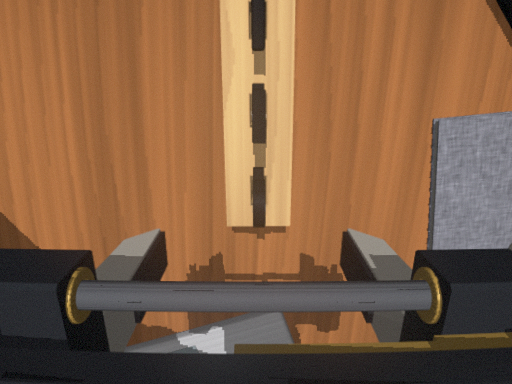

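The round head is at about (259,197) in w3, and its long axis is vertical, so it is aligned with the pads. Next I descend and close.

```bash
python3 -m inch '-0.0145 0.004 0.04 0 0.09;-0.0145 0.004 0.085 0 0.09;-0.0145 0.004 0.115 0 0.09;-0.0145 0.004 0.128 0 0.09;-0.0145 0.004 0.128 0 0.09';python3 -m inch '0 0 0 0 0.09;0 0 0 0 0;0 0 0 0 0;0 0 0 0 0;0 0 0 0 0' 40;python3 -m inch '0 0 0 0 0;0 0 0 0 0'; python3 -c "
from h import *
need([.529,-.303,.246],.04)"
```

```text
clock: 4.4
position: [0.5281, -0.3037, 0.245]
ee_rot: [-2.177, -2.261, 0.001]
force: [-0.6, -0.4, 0.4]
width: 0.982
gripper_force: 0.0
clock: 4.9
position: [0.5283, -0.3046, 0.2468]
ee_rot: [2.179, 2.262, 0.001]
force: [-0.0, -0.8, -0.1]
width: 0.684
gripper_force: 0.0
clock: 5.1
position: [0.5282, -0.3046, 0.2464]
ee_rot: [2.18, 2.262, 0.0]
force: [0.0, -0.3, -0.7]
width: 0.511
gripper_force: 0.0
t 5.1 pos [ 0.5282 -0.3046  0.2464] tool y yaw 0.03690049908472269 tilt [ 0.0001 -0.     -1.    ] shift [0.0016 0.0009 0.0004] roll -0.00309950091527722 j7 0.8254659994811939 F [ 0.0181 -0.2568 -0.6908] w 0.5108353915011142
```

```bash
python3 -m inch '0 0 0 0 0;0 0 0 0 0;0 0 0 0 0;0 0 0 0 0;0 0 0 0 0';python3 -m inch '0 0 0 0 0;0 0 0 0 0;0 0 0 0 0'; python3 -c "
from h import *
need([.529,-.303,.246],.04)"
```

```text
clock: 5.6
position: [0.5282, -0.3046, 0.2463]
ee_rot: [2.18, 2.262, 0.0]
force: [1.0, -1.4, -0.8]
width: 0.107
gripper_force: 40.0
clock: 5.9
position: [0.5281, -0.3046, 0.2463]
ee_rot: [-2.18, -2.262, -0.0]
force: [0.3, 0.5, -0.6]
width: 0.106
gripper_force: 40.0
t 5.9 pos [ 0.5281 -0.3046  0.2463] tool y yaw 0.036877704464227494 tilt [-0.      0.0001 -1.    ] shift [0.0016 0.0009 0.0003] roll -0.00312229553577259 j7 0.8255106234501192 F [ 0.2962  0.5348 -0.6453] w 0.1058705205591032
```

Gripped at 9.7 mm. Next I lift and start the traverse.

```bash
python3 -m inch '0 0 -0.03 0 0;0 0 -0.07 0 0;0 0 -0.11 0 0;0 0 -0.13 0 0;0 0 -0.13 0 0'; python3 -c "
from h import *
need([.516,.2145,.376],.20)"
```

```text
clock: 6.4
position: [0.5286, -0.3054, 0.3796]
ee_rot: [2.177, 2.258, 0.003]
force: [-0.2, -0.4, -0.8]
width: 0.104
gripper_force: 40.0
t 6.4 pos [ 0.5286 -0.3054  0.3796] tool y yaw 0.036783215148906985 tilt [ 0.0052 -0.0022 -1.    ] shift [0.52   0.0065 0.0024] roll -0.16321678485109303 j7 0.7430154404900726 F [-0.2283 -0.4395 -0.795 ] w 0.10380390591090688
```

```bash
python3 -m inch '0.04 0 0 0 0;0.09 0 0 0 0;0.14 0 0 0 0;0.19 0 0 0 0;0.24 0 0 0 0';python3 -m inch '0.05 0 0 -0.04 0;0.1 0 0 -0.08 0;0.15 0 0 -0.12 0;0.2 0 0 -0.16 0;0.24 0 0 -0.16 0';python3 -m inch '0 0 0 0 0;0 0 0 0 0'; python3 -c "
from h import *
need([.516,.2145,.34],.20)"
```

```text
clock: 6.9
position: [0.5185, -0.0627, 0.3753]
ee_rot: [-2.179, -2.261, 0.001]
force: [1.4, 0.9, -0.7]
width: 0.108
gripper_force: 40.0
clock: 7.4
position: [0.5094, 0.1783, 0.3753]
ee_rot: [-1.987, -2.432, 0.001]
force: [0.7, -0.0, -0.8]
width: 0.104
gripper_force: 40.0
clock: 7.6
position: [0.5099, 0.1759, 0.3752]
ee_rot: [-1.989, -2.431, 0.003]
force: [0.5, -0.8, -0.2]
width: 0.11
gripper_force: 40.0
t 7.6 pos [0.5099 0.1759 0.3752] tool y yaw 0.19935542533123315 tilt [-0.0016 -0.001  -1.    ] shift [0.0366 0.0137 0.0351] roll -0.0006445746687668841 j7 -0.055610561833967585 F [ 0.4533 -0.8048 -0.1895] w 0.1096420535285346
```

```bash
python3 b.py w4 lock_mouth box_lid key_head; python3 -c "
from h import *
s=arm.observe();M=R.from_rotvec(s['ee_rot']).as_matrix()
print('tip nominal',proj('wrist',s['position']+M@[0,0,.225]))
print(arm.place_of('wrist','key_tip')[:2])"
```

```text
box_lid 0.81 [143.1 306.2] [0.5466 0.2139 0.08  ]
box_lid 0.7 [140.9 269.1] [0.5167 0.2097 0.08  ]
key_head 0.97 [264.9 252.6] [0.5248 0.0998 0.087 ]
t 7.8 pos [0.5106 0.1734 0.3761] tool y yaw 0.1943248822265419 tilt [-0.0003 -0.0005 -1.    ] shift [-0.4692 -0.0776  0.1303] roll 0.15432488222654195 j7 -0.055815559055594294 F [ 0.4068 -0.3863 -0.6893] w 0.10414933879746113
tip nominal [252.5963 213.3913]
[]
```

View pics/w4.png

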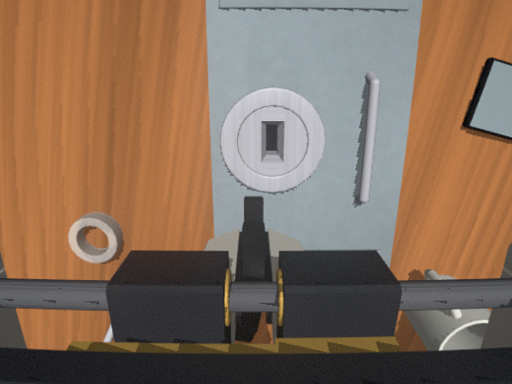

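In w4 the collar centre is at about (273,140) with the keyway in it. The key hangs straight, its low end at about (254,200). I'll fit the ring and express it in tool axes.

```bash
cat > ring.py <<'E'
from h import *
import sys
im=snap("wrist",sys.argv[1])
g=cv2.GaussianBlur(cv2.cvtColor(im,cv2.COLOR_RGB2GRAY),(3,3),0)
s=arm.observe();M=R.from_rotvec(s["ee_rot"]).as_matrix()
def t(p,z): return M.T@(at_z("wrist",p,z)-s["position"])
for q in("lock","lock_mouth"):
    for r in arm.silhouettes("wrist",q)[:2]:
        m=r["region"].astype(np.uint8);c=max(cv2.findContours(m,0,1)[0],key=cv2.contourArea)
        if len(c)>5:
            e=cv2.fitEllipse(c);print(q,r["conf"],m.sum(),e,"tool",t(e[0][::-1],.086),at_z("wrist",e[0][::-1],.086))
    for r in arm.place_of("wrist",q)[:1]: print(q,"pt",r,"tool",t(r["point"],.085))
for r in arm.silhouettes("wrist","key_tip")[:2]:
    ys,xs=np.nonzero(r["region"]);print("key sil",r["conf"],ys.min(),ys.max(),[ (y,xs[ys==y].min(),xs[ys==y].max()) for y in range(ys.min(),ys.min()+40,5) if (ys==y).any()])
for n,p in dict(tip=[0,0,.225],tipfar=[.007,0,.225],shoul=[.023,0,.191],shoultop=[.023,0,.183],head=[.02,0,.159]).items(): print(n,proj("wrist",s["position"]+M@p))
print(s["position"],np.arctan2(M[1,1],M[0,1]))
b=cv2.resize(im[60:260,150:400],None,fx=3,fy=3,interpolation=cv2.INTER_CUBIC);cv2.imwrite("pics/"+sys.argv[1]+"z.png",b[...,::-1])
E
python3 ring.py w5
```

```text
Traceback (most recent call last):
  File "ring.py", line 12, in <module>
    for r in arm.place_of("wrist",q)[:1]: print(q,"pt",r,"tool",t(r["point"],.085))
             ~~~~~~~~~~~~^^^^^^^^^^^
ValueError: it knows: box_lid, key_bar_head, key_head, key_square_head, key_tip, lock_mouth, stand_top
```

```bash
sed -i 's/    for r in arm.place_of("wrist",q)/    for r in [] if q=="lock" else arm.place_of("wrist",q)/' ring.py; python3 ring.py w5
```

```text
lock 0.78 3448 ((271.281494140625, 137.98768615722656), (67.37727355957031, 69.07792663574219), 48.01173400878906) tool [0.0381 0.0147 0.2904] [0.5176 0.2145 0.086 ]
lock_mouth 0.67 3502 ((271.2286376953125, 138.0014190673828), (68.43427276611328, 69.00155639648438), 25.202411651611328) tool [0.0383 0.0147 0.2904] [0.5176 0.2147 0.086 ]
lock_mouth 0.16 1893 ((253.40577697753906, 243.4323272705078), (24.35578727722168, 106.4100112915039), 0.1617780327796936) tool [-0.0539  0.0006  0.2904] [0.5217 0.1215 0.086 ]
lock_mouth pt {'point': [138.0, 269.8], 'conf': 0.58} tool [0.0382 0.0136 0.2914]
key sil 0.84 195 281 [(195, np.int64(252), np.int64(260)), (200, np.int64(244), np.int64(263)), (205, np.int64(244), np.int64(263)), (210, np.int64(244), np.int64(263)), (215, np.int64(244), np.int64(263)), (220, np.int64(243), np.int64(263)), (225, np.int64(242), np.int64(264)), (230, np.int64(242), np.int64(264))]
tip [252.5438 214.3063]
tipfar [252.5459 204.0653]
shoul [252.4341 197.8754]
shoultop [252.4002 203.089 ]
head [252.2789 228.1713]
[0.5106 0.1743 0.3764] 0.19556224485537912
```

View pics/w5z.png

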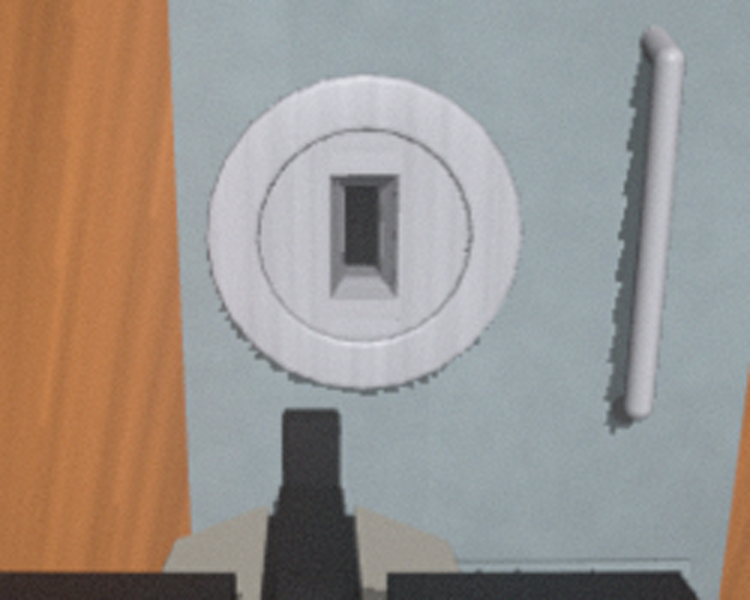

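```bash
python3 -m inch '0.02 0.008 0 0 0;0.037 0.014 0 0 0;0.037 0.014 0.02 0 0;0.037 0.014 0.04 0 0;0.037 0.014 0.05 0 0';python3 -m inch '0 0 0 0 0;0 0 0 0 0'; python3 -c "
from h import *
need([.517,.2142,.276],.20)"
```

```text
clock: 8.7
position: [0.5164, 0.2157, 0.3246]
ee_rot: [-1.989, -2.43, 0.003]
force: [-1.2, -0.1, -1.3]
width: 0.106
gripper_force: 40.0
clock: 8.9
position: [0.5172, 0.2146, 0.3267]
ee_rot: [1.992, 2.429, 0.0]
force: [0.5, 0.9, 0.1]
width: 0.104
gripper_force: 40.0
t 8.9 pos [0.5172 0.2146 0.3267] tool y yaw 0.19720042030342932 tilt [ 0.0002  0.0001 -1.    ] shift [-0.0003 -0.0003  0.0507] roll -0.002799579696570742 j7 -0.08214982214543397 F [0.5255 0.915  0.0941] w 0.10437273962191944
```

```bash
python3 -m inch '0 0 0.008 0 0;0 0 0.014 0 0;0 0 0.018 0 0;0 0 0.022 0 0;0 0 0.025 0 0'; python3 -m inch '0 0 0.003 0 0;0 0 0.006 0 0;0 0 0.009 0 0;0 0 0.012 0 0';python3 -c "
from h import *
need([.517,.2142,.276],.20);print(arm.observe()['ft_torque'])"
```

```text
clock: 9.4
position: [0.5169, 0.214, 0.3009]
ee_rot: [-1.992, -2.429, 0.0]
force: [0.7, -0.1, -0.1]
width: 0.109
gripper_force: 40.0
clock: 9.8
position: [0.517, 0.2141, 0.2891]
ee_rot: [1.992, 2.429, 0.0]
force: [-0.4, 0.4, -0.7]
width: 0.104
gripper_force: 40.0
t 9.8 pos [0.517  0.2141 0.2891] tool y yaw 0.19689697829347763 tilt [ 0.0001  0.0001 -1.    ] shift [0.0001 0.0001 0.0131] roll -0.0031030217065224353 j7 -0.05796642383940377 F [-0.3901  0.3923 -0.728 ] w 0.10407778876114875
[-0.0914  0.1191 -0.0473]
```

No contact, and the tip is 21 mm deep. Next I go down to seat the shoulder and press slightly.

```bash
python3 -m inch '0 0 0.004 0 0;0 0 0.008 0 0;0 0 0.011 0 0;0 0 0.013 0 0;0 0 0.014 0 0'; python3 -c "
from h import *
need([.517,.2142,.276],.20);print(arm.observe()['ft_torque'])"
```

```text
clock: 10.3
position: [0.5169, 0.214, 0.276]
ee_rot: [-1.992, -2.429, -0.0]
force: [-6.0, -2.3, 20.2]
width: 0.105
gripper_force: 40.0
t 10.3 pos [0.5169 0.214  0.276 ] tool y yaw 0.19684507113062386 tilt [-0.0004  0.0004 -1.    ] shift [ 0.0002  0.0001 -0.    ] roll -0.0031549288693761834 j7 -0.04874689568445969 F [-6.0245 -2.3186 20.1645] w 0.10548259068220737
[-0.6124  1.5433  0.0279]
```

Seated: 20 N at TCP z 0.276. Next I ease off a little and turn clockwise, which is positive roll since tool z points down.

```bash
python3 -m inch '0 0 -0.0006 0.1 0;0 0 -0.0006 0.2 0;0 0 -0.0006 0.3 0;0 0 -0.0006 0.4 0;0 0 -0.0006 0.5 0';python3 -m inch '0 0 0 0.1 0;0 0 0 0.2 0;0 0 0 0.3 0;0 0 0 0.4 0;0 0 0 0.5 0'; python3 -c "
from h import *
need([.517,.2142,.276],.20);print(arm.observe()['ft_torque'])"
```

```text
clock: 10.8
position: [0.5169, 0.2143, 0.2762]
ee_rot: [-2.534, -1.856, -0.001]
force: [-2.1, -0.0, 3.1]
width: 0.108
gripper_force: 40.0
clock: 11.3
position: [0.5172, 0.2143, 0.2762]
ee_rot: [-2.915, -1.171, -0.002]
force: [-0.3, 1.2, 1.2]
width: 0.107
gripper_force: 40.0
t 11.3 pos [0.5172 0.2143 0.2762] tool y yaw -0.8068658913191941 tilt [ 0.0009  0.0006 -1.    ] shift [-0.0002 -0.0001  0.0002] roll -1.0068658913191941 j7 -0.8605499356009708 F [-0.2559  1.2374  1.2273] w 0.1069562273380979
[-0.08    0.0811  0.0745]
```

```bash
python3 -m inch '0 0 0 0.1 0;0 0 0 0.2 0;0 0 0 0.3 0;0 0 0 0.4 0;0 0 0 0.4 0'; python3 -c "
from h import *
need([.517,.2142,.276],.20);print(arm.observe()['ft_torque'])
im=snap('side','s1');b=cv2.resize(im[90:240,130:330],None,fx=3,fy=3,interpolation=cv2.INTER_CUBIC);cv2.imwrite('pics/s1z.png',b[...,::-1])"
```

```text
clock: 11.8
position: [0.5172, 0.2144, 0.2762]
ee_rot: [3.088, 0.574, 0.002]
force: [-0.0, -0.1, 3.9]
width: 0.106
gripper_force: 40.6
t 11.8 pos [0.5172 0.2144 0.2762] tool y yaw -1.2031202767780054 tilt [ 0.0011 -0.0002 -1.    ] shift [-0.0003  0.0001  0.0002] roll -1.4031202767780053 j7 -1.1751387575161392 F [-0.0001 -0.0828  3.8934] w 0.10624668924905517
[-0.2607  0.1102  0.7492]
```

View pics/s1z.png

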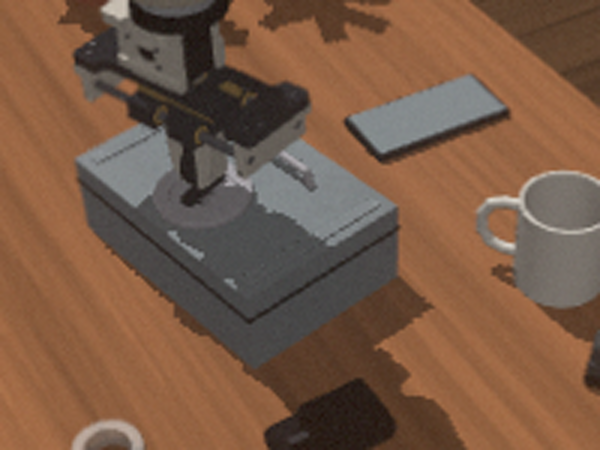

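The key is seated in the lock. Moment was 0.07 N m while turning and rose to 0.75 N m at the end, so the plug is at its stop. Next I turn back to 0.4 past home.

```bash
python3 -m inch '0 0 0 -0.12 0;0 0 0 -0.24 0;0 0 0 -0.36 0;0 0 0 -0.48 0;0 0 0 -0.6 0';python3 -m inch '0 0 0 -0.12 0;0 0 0 -0.24 0;0 0 0 -0.36 0;0 0 0 -0.48 0;0 0 0 -0.6 0';python3 -m inch '0 0 0 -0.1 0;0 0 0 -0.2 0;0 0 0 -0.3 0';python3 -c "
from h import *
need([.517,.2142,.276],.20);print(arm.observe()['ft_torque'])"; python3 -m inch '0 0 0 -0.1 0;0 0 0 -0.2 0;0 0 0 -0.3 0;0 0 0 -0.3 0';python3 -c "
from h import *
need([.517,.2142,.276],.20);print(arm.observe()['ft_torque'])"
```

```text
clock: 12.35
position: [0.5171, 0.214, 0.2762]
ee_rot: [-2.775, -1.472, -0.002]
force: [1.0, 0.5, 0.6]
width: 0.108
gripper_force: 40.0
clock: 12.85
position: [0.5174, 0.2141, 0.2762]
ee_rot: [2.216, 2.226, 0.003]
force: [1.5, 0.3, 0.3]
width: 0.109
gripper_force: 40.0
clock: 13.15
position: [0.5172, 0.2142, 0.2762]
ee_rot: [1.86, 2.531, 0.002]
force: [0.7, -0.8, 1.4]
width: 0.105
gripper_force: 40.0
t 13.15 pos [0.5172 0.2142 0.2762] tool y yaw 0.3034538784420799 tilt [ 0.0012  0.0009 -1.    ] shift [ 0.0001 -0.0002  0.0002] roll 0.10345387844207998 j7 0.03683868685805328 F [ 0.7464 -0.8181  1.3666] w 0.10475490948138355
[ 0.1131 -0.1393 -0.0712]
clock: 13.55
position: [0.5172, 0.214, 0.2762]
ee_rot: [1.467, 2.778, 0.002]
force: [0.8, 0.6, 1.1]
width: 0.107
gripper_force: 40.4
t 13.55 pos [0.5172 0.214  0.2762] tool y yaw 0.5992199932863844 tilt [ 0.0008  0.0013 -1.    ] shift [ 0.0003 -0.      0.0002] roll 0.39921999328638447 j7 0.2808103159035826 F [0.7679 0.5538 1.1396] w 0.10682276959807271
[ 0.1965 -0.1743 -0.6312]
```

Home stop reached (-0.63 N m). Next I centre the key in its play and withdraw straight up.

```bash
python3 -m inch '0 0 0 0.12 0;0 0 0 0.24 0;0 0 0 0.36 0;0 0 0 0.4 0;0 0 0 0.4 0';python3 -m inch '0 0 -0.01 0 0;0 0 -0.025 0 0;0 0 -0.045 0 0;0 0 -0.075 0 0;0 0 -0.1 0 0';python3 -m inch '0 0 0 0 0'; python3 -c "
from h import *
need([.5281,-.3046,.376],.037);print(arm.observe()['ft_torque'])"
```

```text
clock: 14.05
position: [0.517, 0.2141, 0.2762]
ee_rot: [1.994, 2.427, 0.001]
force: [-0.2, -0.1, 5.6]
width: 0.102
gripper_force: 40.0
clock: 14.55
position: [0.5168, 0.2138, 0.3776]
ee_rot: [1.992, 2.43, -0.0]
force: [0.4, 0.6, -1.2]
width: 0.106
gripper_force: 40.0
clock: 14.65
position: [0.5178, 0.214, 0.3796]
ee_rot: [1.991, 2.428, 0.008]
force: [1.3, 1.4, -0.7]
width: 0.101
gripper_force: 40.0
t 14.65 pos [0.5178 0.214  0.3796] tool y yaw 0.1973691387519968 tilt [ 0.0048  0.0028 -1.    ] shift [-0.5106 -0.0917  0.0022] roll 0.16036913875199676 j7 -0.11095303434672822 F [ 1.3174  1.375  -0.681 ] w 0.10103863162127809
[-0.0847  0.0253  0.0053]
```

```bash
python3 -m inch '-0.02 -0.004 0 0 0;-0.04 -0.007 0 0 0;-0.04 -0.007 0 0 0'; python3 ring.py w6; python3 -c "
from h import *
need([.5281,-.3046,.376],.037)"
```

```text
clock: 14.95
position: [0.5178, 0.1703, 0.3757]
ee_rot: [1.996, 2.425, -0.003]
force: [0.1, -1.4, -0.3]
width: 0.111
gripper_force: 40.0
lock 0.68 3632 ((263.6331787109375, 131.0904998779297), (69.60638427734375, 70.02252960205078), 49.280845642089844) tool [0.0448 0.0088 0.2896] [0.5174 0.2175 0.086 ]
lock_mouth 0.92 3575 ((263.4123229980469, 130.891845703125), (69.12797546386719, 69.81414031982422), 44.4189338684082) tool [0.0457 0.0087 0.2896] [0.5172 0.2184 0.086 ]
lock_mouth 0.44 1896 ((253.44961547851562, 242.91615295410156), (24.35190773010254, 105.35875701904297), 179.95472717285156) tool [-0.0513  0.0011  0.2897] [0.5285 0.1218 0.086 ]
lock_mouth pt {'point': [132.4, 259.3], 'conf': 0.97} tool [0.0447 0.0056 0.2906]
key sil 0.6 196 280 [(196, np.int64(247), np.int64(260)), (201, np.int64(244), np.int64(263)), (206, np.int64(244), np.int64(263)), (211, np.int64(244), np.int64(263)), (216, np.int64(244), np.int64(263)), (221, np.int64(244), np.int64(262)), (226, np.int64(243), np.int64(264)), (231, np.int64(242), np.int64(264))]
tip [251.761 216.971]
tipfar [251.7809 206.7814]
shoul [251.6082 201.1281]
shoultop [251.5444 206.4584]
head [251.3057 231.9   ]
[0.5177 0.172  0.3756] 0.1949443956319833
t 15.2 pos [0.5177 0.1744 0.3756] tool y yaw 0.1983270796847216 tilt [-0.0005  0.0002 -1.    ] shift [-0.4717 -0.0842 -0.0005] roll 0.16132707968472149 j7 -0.04510077265626309 F [ 0.027  -0.302  -0.8429] w 0.10468947016699737
```

View pics/w6z.png

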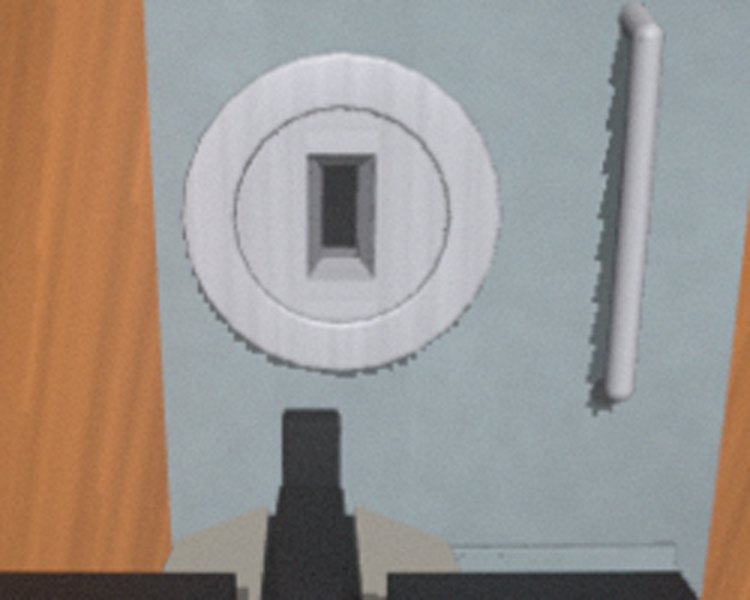

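The lock is back at home (keyway upright in w6z, centred at (341,205)). The key sits in the grip at the same pixels as before. Next I carry it back to the stand.

```bash
python3 -m inch '-0.04 -0.007 0 0.04 0;-0.088 -0.016 0 0.08 0;-0.136 -0.024 0 0.12 0;-0.184 -0.033 0 0.16 0;-0.23 -0.041 0 0.16 0'; python3 -c "
from h import *
need([.5281,-.3046,.376],.037)"
```

```text
clock: 15.7
position: [0.5226, -0.0613, 0.3759]
ee_rot: [2.18, 2.262, 0.0]
force: [1.0, -0.5, -1.0]
width: 0.109
gripper_force: 40.0
t 15.7 pos [ 0.5226 -0.0613  0.3759] tool y yaw 0.036946443508416346 tilt [ 0.0002  0.0001 -1.    ] shift [-0.2434 -0.0035 -0.0001] roll -5.3556491583561794e-05 j7 0.26817578341031967 F [ 1.0238 -0.4701 -1.0446] w 0.10865348915224068
```

```bash
python3 -m inch '-0.05 -0.001 0 0 0;-0.1 -0.002 0 0 0;-0.15 -0.003 0 0 0;-0.2 -0.0035 0 0 0;-0.24 -0.0035 0 0 0';python3 -m inch '0 0 0 0 0;0 0 0 0 0;0 0 0 0 0'; python3 -c "
from h import *
need([.5281,-.3046,.2463],.037)"
```

```text
clock: 16.2
position: [0.528, -0.3024, 0.3758]
ee_rot: [2.18, 2.262, -0.001]
force: [0.1, -0.3, -0.1]
width: 0.107
gripper_force: 40.0
clock: 16.5
position: [0.5287, -0.2984, 0.3754]
ee_rot: [-2.177, -2.264, -0.001]
force: [0.3, 0.6, -0.8]
width: 0.106
gripper_force: 40.0
t 16.5 pos [ 0.5287 -0.2984  0.3754] tool y yaw 0.03902641243712873 tilt [-0.0004  0.0013 -1.    ] shift [-0.0063 -0.0008  0.1291] roll 0.002026412437128755 j7 0.7386856406166258 F [ 0.3494  0.5799 -0.7622] w 0.10600335871741634
```

```bash
python3 -m inch '-0.004 -0.001 0.02 0 0;-0.004 -0.001 0.045 0 0;-0.004 -0.001 0.058 0 0;-0.004 -0.001 0.058 0 0;-0.004 -0.001 0.058 0 0'; python3 -c "
from h import *
need([.5281,-.3046,.2463],.037)"
```

```text
clock: 17.0
position: [0.5277, -0.3034, 0.3184]
ee_rot: [2.179, 2.263, 0.0]
force: [-0.1, -1.0, 0.3]
width: 0.107
gripper_force: 40.0
t 17.0 pos [ 0.5277 -0.3034  0.3184] tool y yaw 0.03810106100505668 tilt [ 0.0002  0.0002 -1.    ] shift [-0.0012  0.0004  0.0721] roll 0.0011010610050565806 j7 0.7818759717039915 F [-0.0753 -0.9954  0.2691] w 0.10693875694692508
```

```bash
python3 -m inch '-0.001 0 0.012 0 0;-0.001 0 0.024 0 0;-0.001 0 0.036 0 0;-0.001 0 0.046 0 0;-0.001 0 0.054 0 0';python3 -m inch '0 0 0.005 0 0;0 0 0.01 0 0;0 0 0.014 0 0;0 0 0.017 0 0;0 0 0.0185 0 0'; python3 -c "
from h import *
need([.5281,-.3046,.2463],.037)"
```

```text
clock: 17.5
position: [0.527, -0.305, 0.2626]
ee_rot: [-2.179, -2.261, 0.001]
force: [0.4, -0.6, -0.2]
width: 0.107
gripper_force: 40.0
clock: 18.0
position: [0.5272, -0.3052, 0.2461]
ee_rot: [2.18, 2.262, 0.001]
force: [-5.9, 4.6, 22.4]
width: 0.104
gripper_force: 40.0
t 18.0 pos [ 0.5272 -0.3052  0.2461] tool y yaw 0.03686365889602419 tilt [ 0.0004  0.0003 -1.    ] shift [ 0.0006  0.0009 -0.0002] roll -0.00013634110397586774 j7 0.8334649979890155 F [-5.8779  4.5676 22.3846] w 0.10434053912233039
```

Seated with 22 N at the original height. Next I release and retreat.

```bash
python3 -m inch '0 0 -0.0006 0 0.0098;0 0 -0.0006 0 0.06;0 0 -0.0006 0 0.06;0 0 -0.0006 0 0.06;0 0 -0.0006 0 0.06';python3 -m inch '0 0 0 0 0.06;0 0 0 0 0.06;0 0 -0.02 0 0.06;0 0 -0.05 0 0.06;0 0 -0.1 0 0.06'; python3 -m inch '0.03 0 -0.03 0 0.06;0.05 0 -0.03 0 0.06;0.05 0 -0.03 0 0.06';python3 - <<'E'
from h import *
im=snap("wrist","w7");im2=snap("side","s2")
for c,q in (("wrist","key_head"),("side","key_head"),("side","lock_mouth")):
    for r in arm.place_of(c,q)[:2]: print(c,q,r["conf"],at_z(c,r["point"],.087))
b=np.hstack([im[:,100:420],cv2.resize(im2[200:350,240:370],(333,384))]);cv2.imwrite("pics/v7.png",b[...,::-1])
need([.5281,-.3046,.2463],.037)
E
```

```text
clock: 18.5
position: [0.5273, -0.3051, 0.2459]
ee_rot: [2.18, 2.262, -0.0]
force: [-0.3, -0.6, 0.1]
width: 0.406
gripper_force: 0.0
clock: 19.0
position: [0.5265, -0.3043, 0.3446]
ee_rot: [-2.177, -2.258, 0.003]
force: [1.0, 0.7, -0.1]
width: 0.652
gripper_force: 0.0
clock: 19.3
position: [0.5261, -0.2522, 0.3769]
ee_rot: [2.175, 2.266, 0.004]
force: [-0.5, 0.3, -0.6]
width: 0.654
gripper_force: 0.0
wrist key_head 0.59 [ 0.5255 -0.3077  0.087 ]
side key_head 0.53 [ 0.525  -0.2998  0.087 ]
side lock_mouth 0.58 [0.5125 0.2113 0.087 ]
t 19.55 pos [ 0.5251 -0.256   0.3755] tool y yaw 0.03557843745288548 tilt [-0.0009 -0.0004 -1.    ] shift [-0.0486  0.0014  0.1292] roll -0.0014215625471145632 j7 0.6652666714047921 F [-1.1505 -0.6738  0.2215] w 0.6525686016045882
```

View pics/v7.png

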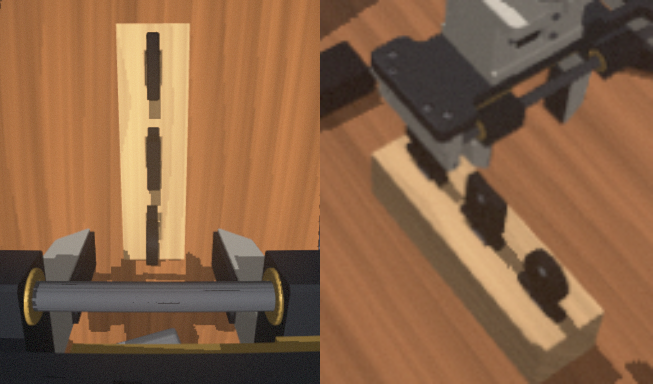

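In v7 the round key stands upright in its end slot with its shoulder on the stand, at right-panel (545,280). The other two keys are undisturbed and the gripper is clear. Handing in.

```bash
python3 -m inch '0 0 0 0 0.06;0 0 0 0 0.06;0 0 0 0 0.06'; python3 -c "
from cell import arm
print(arm.sign_off())"
```

```text
clock: 19.85
position: [0.5253, -0.2555, 0.3758]
ee_rot: [-2.181, -2.261, 0.0]
force: [-0.0, -0.5, 0.2]
width: 0.653
gripper_force: 0.0
the job is handed in; nothing more can be done
None
```

I locked the box: the round key went fully home, turned clockwise to its stop and back to home, and now stands fully home in its own slot with the other two keys untouched; handed in at 19.9 s, verdict not shown.

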